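# Lay the slide box down on its base and open it for filing

## Robot

A 7-joint arm with a two-finger parallel gripper is mounted at the origin on a cart in front of the work surface, level with it; the furniture and walls round the work are solid. World frame = base frame: x ahead of the robot, y to its left, z up, the work surface at z = 0. Lengths are in m, angles in rad, forces in N, time in s.
With the tool pointing down it reaches from about 0.425 to 0.925 m from the base axis. Payload 6.8 kg.
Tool frame: the origin (TCP) lies at the very end of the fingers, on their centre line; the grasp point (between the pads) lies 19 mm behind it; z points along the fingers, y is the line along which they close (so a half turn about z gives the same grasp; the last joint's range is limited). The gripper opens to 85 mm and grips with 20 to 120 N. Pads are 22 mm wide; open, the fingers measure 114 mm over their backs; the gripper's body (76 mm by 85 mm) begins 54 mm behind the grasp point. The pads swing forward as they close: fully open they stand 13 mm farther back than shut.
Start: joints at [-1.385, 0.477, 0.022, 1.555, -0.011, 1.109, -0.083], TCP at [0.195, 0.646, 0.207] pointing down, gripper open.
Joint ranges: [-2.96, 2.96], [-0.34, 2.1], [-1.41, 1.46], [0.24, 2.44], [-1.37, 4.51], [0.17, 1.92], [-2.96, 2.96]. Speed limits (rad/s): [2.39, 2.39, 3.14, 3.14, 3.14, 3.14, 3.14].

## Interface

Orientations are given as a rotation vector (axis times angle).
In Python, from bench import get_obs, viewer, r gives the robot as it stands. The module is installed in compiled form; this text tells all that it offers.
- The arm moves only by the tool play_rows, never from a script. Its argument "commands" is a list that holds one entry, the list of rows, each a list of 5 numbers: the gripper's target within -1 to 1 (shut at 1, half-way at 0, fully open at -1), then the shift along the tool's x, y, z scaled (see below), then the turn about the tool's z scaled (see below). A call has 1 to 12 rows; each row is the pose to reach, as a shift and turn from the pose commanded when the call began, along the tool's axes at that moment; what a row does not reach only later rows make up. The controller multiplies each number of a shift by 0.2 m and each number of a turn by pi/2 rad. A row lasts 1/12 s, in which the tool goes at most 41.7 mm and 7.16 degrees, less where a joint would pass 70% of its speed; a pose out of reach is approached as far as the arm can. A call with a number of a shift or a turn outside -1 to 1 is refused whole. A call with a gripper value outside its range is refused whole. The fingers move at their own pace and stop on an object; "grip_force" is the grip in N (left out, the last holds). Time passes only in rows, so rows that repeat a pose let the fingers close. It gives the time, the measured TCP pose, the force, the opening and the grip force at its end, in the units of the state.
- get_obs(): the state, without advancing time (a new reading comes with each control period).
- viewer.grab_frame(name): name is "scene" or "top" or "wrist"; returns a dict with "pixels" (420x560x3 uint8, red, green, blue), "fovy" (degrees; the focal length in pixels is half the picture's height over the tangent of half this angle, whatever the lens; pixels are square), "cx", "cy" (the principal point, pixels), "world_to_cam" (4x4, takes a point from world to camera coordinates); the wrist camera has in their place "hand_eye" (4x4, takes a point from camera to tool coordinates, whose origin is the TCP and whose axes are the flange's). Camera axes: x right, y up, looking along -z (the intrinsics and any distortion apply to the point x, -y, -z); pixel columns grow to the right and rows downward; lengths in m; the calibration is good to about 2 mm. The wrist camera is an equidistant fisheye: a pixel r from the principal point sees the ray r / f radians off the axis. A picture is of the moment at which its call begins: read the wrist's pose just before it. There is no depth.
- r.hand_in(): hands the job in; it is judged then, once.
Trained networks look in a picture, given as the dict that the camera call returned (one of the last four; its "shot" number tells which), for a name from the list of things; names that differ only in an ending like _2 or _b are one class to them, and where a whole thing is asked for, a point or a joint stands for the part that bears it (a point fixed in the world has none). Each returns a list of dicts, best first, with "score" (0 to 1); they miss things now and then, are a little off and sometimes report something else, mostly with a low value. They report only what shows in the picture. A call takes as long as a camera call.
- viewer.trace(picture, thing): "pixels" (420x560 bool, what is visible of it) and "rect" ([left, top, right, bottom] in pixels, round what is visible of it).
The state is a dict: "clock": time; "joints": joint angles; "qvel": joint speeds; "tau": joint torques, N m; "tcp_pos": TCP position; "orientation": TCP orientation; "contact_force": force on the tool from outside, world axes, zero at the start; "moment": the same for the moment, N m; "grip_width": finger opening in m; "gripper_force": force on a finger pad.
Only numpy, scipy, OpenCV 4.12 (cv2) and the standard library are available. Lean on these libraries where they do the work, as an engineer would, in place of code of your own. Each camera call takes 0.05 s, during which the arm holds its last target. There are 200 camera calls.

## Task

The blue slide box is standing on its end like a book; get it ready for filing slides. Tip it over where it stands so that it lies flat on its base, lid up, without picking it up or shoving it along the desk, and keep the lid shut until it is down. Then open the lid, which has a small tab on its front edge, all the way back onto its stop, and leave the little things around it undisturbed.

Things in the scene. Friction and masses are not known exactly. Their poses are not given: they have to be found in the camera images.
- box_centre (a point): Centre of the shut blue slide box, 95 (x) by 170 (y) by 39 mm (z), 0.3 to 0.5 kg. +z: from base to lid (white label); -x: to the front with the tab. It starts standing on its -y end, 170 mm tall (y up), lid facing about to the robot's right. Tipped onto its base it falls to the robot's left and lies with z up, the tab on the side nearer the robot.
- box_foot (a point): Middle of the edge between the box's base and its -y end, the edge it turns about when it is tipped over onto its base; on the desk both before and after. Same axes as the box.
- lid_hinge (a point): Middle of the lid's hinge axis, which runs along the box's y, 96 mm behind the front wall's outer face and 26.5 mm above the underside of the lying box; it does not move with the lid. The box is hollow: base walls 26 mm high and 2.5 mm thick, lid a 12 mm deep tray above them. Same axes as the box.
- lid_tab (a point): Centre of the lid's front tab, which moves with the lid: 22 mm wide along y, 9 mm high (26 to 35 mm above the underside of the shut, lying box), standing out 3.5 mm from the box's front wall. Below it the front wall (face 2 mm behind the tab's centre) is plain down to the desk: a leaned fingertip fits under the tab.
- slide_box_lid (a joint): Opening angle of the lid: 0 shut, 1.92 all the way back on its stop. A light lid (80 g), no latch, slight drag in the hinge: let go below about 1.1 it sinks shut in a second or two, beyond about 1.65 it drifts slowly back towards its stop, between these it stays where it is left; bring it to the stop. Pushed hard, the light box slides or tips.
- microscope_corner (a point): Fixed landmark: the microscope's corner nearest to the box, a focus knob 60 mm above the desk. The microscope, 600 mm tall, fills everything beyond it: beyond the line through this point along the world direction (-0.5, 0.87), and to the left of it. Keep arm and gripper clear.
- shelf_corner (a point): Fixed landmark: the near left corner of a white wall shelf, 322 mm above the desk, with bottles on it up to 440 mm. From here the shelf's edge runs 0.3 m along the world direction (0.87, 0.5); the shelf lies to the right of that line. Keep arm and gripper clear.
- vial_pink: Bystander: glass vial with pink liquid and white cap, 22 mm wide, 52 mm tall; origin at its foot.
- vial_blue: Bystander: glass vial with blue liquid and white cap, 22 mm wide, 52 mm tall; origin at its foot.
- tally_counter: Bystander: hand tally counter, silvery, 54 x 62 x 33 mm; origin at its underside.
- petri_dish: Bystander: petri dish with pale contents, 58 mm wide, 16 mm high; origin at its underside.
- slide_mailer: Bystander: flat green slide mailer, 34 x 84 x 15 mm; origin at its underside.
- coverslip_box: Bystander: small white coverslip box, 29 x 29 x 17 mm; origin at its underside.

How it is judged:
On the way:
1. the slide box lies flat on its base with the lid still shut (angle between box_centre's own z axis and vertical below 0.06 rad and height (world z) of box_centre below 0.027 m and value of joint slide_box_lid below 0.15 rad), for 0.2 s.
At the end, for the whole second after the job is handed in: the slide box lies flat on its base (within 0.06 rad, on the desk) and at rest, its foot edge within 60 mm of where it stood, and its lid is swung right back (over 1.75 rad) (angle between box_centre's own z axis and vertical below 0.06 rad and height (world z) of box_centre below 0.027 m and distance of box_foot from where it was at the start of the episode below 0.06 m and value of joint slide_box_lid above 1.75 rad and linear speed of slide_box below 0.02 m/s); the robot touches nothing.
It fails at once if the box was lifted: its foot edge left the desk by more than 30 mm (height (world z) of box_foot above 0.03 m).
It fails at once if the lid came open (over 0.4 rad) while the box was not yet lying flat (over 0.4 rad off) (value of joint slide_box_lid above 0.4 rad and angle between box_centre's own z axis and vertical above 0.4 rad).
It fails at once if one of the bystanders was moved by more than 30 mm or knocked over (distance of any of vial_pink, vial_blue, tally_counter, petri_dish, slide_mailer, coverslip_box from where it was at the start of the episode above 0.03 m or angle between any of vial_pink, vial_blue, tally_counter, petri_dish, slide_mailer, coverslip_box's own z axis and vertical above 0.5 rad).
It also fails if it takes over 56 s, if anything falls off the work surface, if the arm or the gripper's body presses on something with over 40 N, if the wrist force passes 120 N, or if a joint passes its speed limit or range.

## Working session

There is one attempt and no reset: what is moved stays moved. The work goes in short steps, Python scripts to look and compute and a tool call to move; the robot and the scene stay as the last step left them, time stands still between calls to the robot, and variables do not carry over. Pictures are saved under pics/ and viewed, at most 10 in all, crops included, and the job is handed in when it is done.

Besides the shell and the picture viewer there is one more tool, called after ">>>" by a JSON object that holds its "api" and its "payload". play_rows: Moves the arm, as the interface text tells. Shifts and turns lie within -1 to 1; 1 stands for 0.2 m of shift or pi/2 rad of turn. Its arguments: {"type":"object","properties":{"commands":{"type":"array","items":{"type":"array","items":{"type":"array","items":{"type":"number","minimum":-1,"maximum":1}}}},"grip_force":{"type":"number"}},"required":["commands"]}

```bash
mkdir -p pics
cat > h.py <<'E'
import numpy as np,cv2
from bench import get_obs,viewer,r
from scipy.spatial.transform import Rotation as R
def ray(p,u,v):
    f=210/np.tan(np.radians(p['fovy'])/2); W=np.linalg.inv(p['world_to_cam'])
    d=W[:3,:3]@np.array([(u-p['cx'])/f,-(v-p['cy'])/f,-1]); return W[:3,3],d
def at(p,u,v,z):
    o,d=ray(p,u,v); return o+d*(z-o[2])/d[2]
def proj(p,X):
    f=210/np.tan(np.radians(p['fovy'])/2); c=p['world_to_cam'][:3,:3]@np.array(X)+p['world_to_cam'][:3,3]
    return np.array([p['cx']+f*c[0]/-c[2],p['cy']-f*c[1]/-c[2]])
def save(p,n): cv2.imwrite('pics/'+n+'.png',p['pixels'][:,:,::-1])
E
python3 - <<'E'
from h import *
np.set_printoptions(precision=3,suppress=True)
o=get_obs();print({k:np.round(v,3) for k,v in o.items()})
print(R.from_rotvec(o['orientation']).as_matrix())
ims=[]
for n in ['scene','top']:
    p=viewer.grab_frame(n);ims.append(p['pixels']); print(n,p['fovy'],p['cx'],p['cy'],np.linalg.inv(p['world_to_cam'])[:3])
    print([k for k in p if k!='pixels'])
    for t in ['box_centre','lid_tab','vial_pink','vial_blue','tally_counter','petri_dish','slide_mailer','coverslip_box']:
        for q in viewer.trace(p,t)[:2]:
            c=q['rect']; m=q['pixels']; ys,xs=np.nonzero(m); print(n,t,round(q['score'],2),c,at(p,xs.mean(),ys.mean(),0.0))
    save(p,n)
E
```

```text
{'clock': np.float64(0.0), 'joints': array([-1.385,  0.478,  0.022,  1.556, -0.011,  1.109, -0.083]), 'qvel': array([ 0.001,  0.001, -0.   , -0.001, -0.001,  0.   , -0.002]), 'tau': array([ -0.001, -59.646,   1.608, -28.117,   0.012,   0.01 ,  -0.   ]), 'tcp_pos': array([0.195, 0.645, 0.205]), 'orientation': array([-0.46 , -3.108,  0.003]), 'contact_force': array([ 0.18 , -0.098,  0.2  ]), 'moment': array([0.063, 0.031, 0.021]), 'gripper_force': np.float64(0.0), 'grip_width': np.float64(0.086)}
[[-0.957  0.29  -0.   ]
 [ 0.29   0.957 -0.002]
 [-0.    -0.002 -1.   ]]
scene 49.804743920951815 284.3170048573365 205.25985108183664 [[ 0.092 -0.669  0.738  1.364]
 [ 0.996  0.074 -0.057 -0.042]
 [-0.017  0.74   0.673  0.985]]
['fovy', 'cx', 'cy', 'world_to_cam', 'shot']
scene box_centre 0.83 [259.1, 226.6, 300.0, 291.1] [0.507 0.007 0.   ]
scene lid_tab 0.95 [258.6, 230.9, 292.6, 288.8] [ 0.518 -0.003  0.   ]
scene vial_pink 0.45 [245.1, 322.1, 257.9, 340.2] [ 0.732 -0.085  0.   ]
scene vial_blue 0.6 [258.4, 226.1, 300.7, 291.8] [0.507 0.006 0.   ]
scene vial_blue 0.49 [226.4, 320.6, 236.3,
[... 400 characters left out ...]
.984 -0.177  0.348]
 [-1.     0.018 -0.023  0.024]
 [-0.019  0.178  0.984  1.287]]
['fovy', 'cx', 'cy', 'world_to_cam', 'shot']
top box_centre 0.92 [280.4, 185.0, 314.2, 220.5] [ 0.604 -0.001  0.   ]
top lid_tab 0.55 [290.7, 187.2, 313.4, 205.4] [ 0.629 -0.016  0.   ]
top vial_blue 0.43 [337.3, 160.2, 344.0, 165.0] [ 0.743 -0.141  0.   ]
top tally_counter 0.74 [321.1, 155.8, 325.3, 165.7] [ 0.754 -0.088  0.   ]
top tally_counter 0.7 [291.2, 145.7, 307.0, 162.3] [ 0.768 -0.002  0.   ]
top petri_dish 0.83 [187.1, 228.9, 202.9, 246.9] [0.486 0.325 0.   ]
top slide_mailer 0.87 [197.9, 283.1, 221.9, 308.0] [0.302 0.267 0.   ]
top coverslip_box 0.19 [195.2, 283.4, 220.6, 308.8] [0.301 0.268 0.   ]
```

Run:
```python
import cv2,numpy as np
a=cv2.imread('pics/scene.png')[110:380,130:430];b=cv2.imread('pics/top.png')[60:330,150:450]
c=np.vstack([cv2.resize(x,None,fx=2.2 if 0 else 2,fy=2,interpolation=cv2.INTER_CUBIC) for x in (a,b)])
cv2.imwrite('pics/s2.png',c[:540]);cv2.imwrite('pics/t2.png',c[540:])
```

```text
(no output)
```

View pics/s2.png

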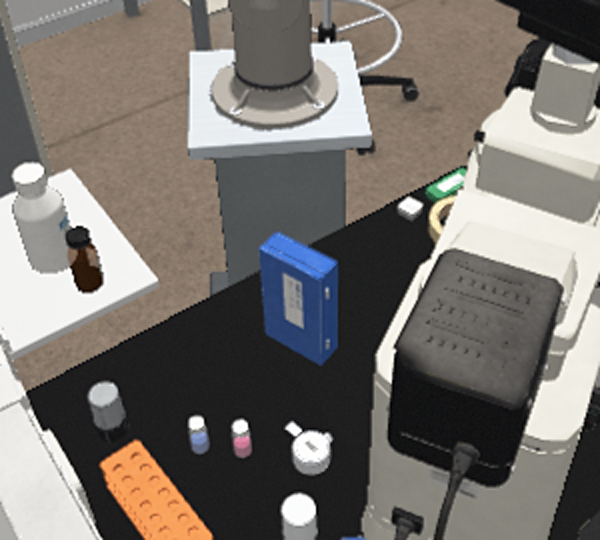

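View pics/t2.png

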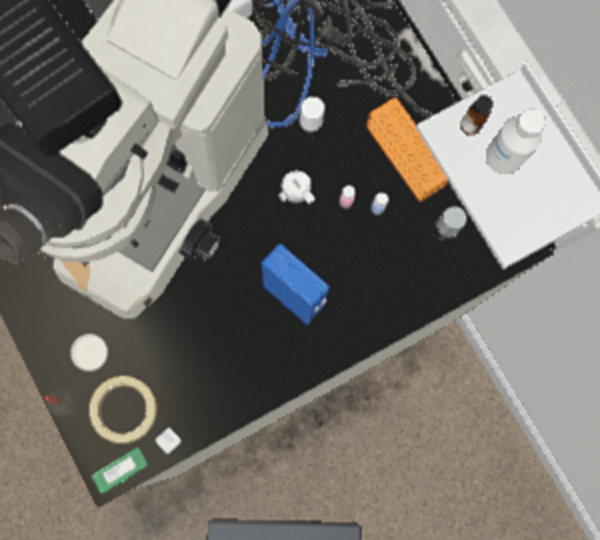

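The scene picture shows the box standing at about (300,300) in the zoomed crop, with its label facing left (the robot's right) and its hinges facing the far side. The top crop shows its end at (295,283), the focus knob at (207,243), the counter and vials beyond the box, and the dish, mailer and coverslip box near-left. Next I'll fit the box pose.

```bash
cat >> h.py <<'E'
def boxmask(p):
    h=cv2.cvtColor(p['pixels'],cv2.COLOR_RGB2HSV)
    m=((h[...,0]>100)&(h[...,0]<125)&(h[...,1]>120)&(h[...,2]>50)).astype(np.uint8)
    q=viewer.trace(p,'box_centre')
    if not q: return None
    l,t,rr,b=[int(v) for v in q[0]['rect']]; k=np.zeros_like(m);k[max(0,t-8):b+8,max(0,l-8):rr+8]=1; m=m*k
    return cv2.convexHull(cv2.findNonZero(cv2.morphologyEx(m,cv2.MORPH_OPEN,np.ones((3,3),np.uint8))))
def hullimg(pts,S=4):
    im=np.zeros((420*S,560*S),np.uint8);cv2.fillConvexPoly(im,cv2.convexHull(np.round((np.array(pts)+.5)*S).astype(np.int32)),1);return im
E
python3 - <<'E'
from h import *
from scipy.optimize import minimize
np.set_printoptions(precision=4,suppress=True)
ps=[viewer.grab_frame(n) for n in('scene','top')]
ms=[]
for p in ps:
    m=boxmask(p); im=np.zeros((420,560),np.uint8);cv2.fillConvexPoly(im,m,1);ms.append(cv2.resize(im,None,fx=4,fy=4,interpolation=cv2.INTER_NEAREST));print(cv2.boundingRect(m))
def corners(v,h=.17):
    x,y,a=v; l=np.array([np.cos(a),np.sin(a),0]); bx=np.array([-l[1],l[0],0])
    return [np.array([x,y,0])+i*.0195*l+j*.0475*bx+[0,0,k*h] for i in(-1,1) for j in(-1,1) for k in(0,1)]
def cost(v):
    e=0
    for p,m in zip(ps,ms):
        im=hullimg([proj(p,c) for c in corners(v)]); e+=1-(im&m).sum()/(im|m).sum()
    return e
best=min((minimize(cost,[.58,.0,np.radians(a)],method='Nelder-Mead',options=dict(initial_simplex=[[.58,0,np.radians(a)],[.61,0,np.radians(a)],[.58,.03,np.radians(a)],[.58,0,np.radians(a+10)]])) for a in(-40,-60,-80)),key=lambda s:s.fun)
v=best.x;print(best.fun,v,np.degrees(v[2]))
l=np.array([np.cos(v[2]),np.sin(v[2])]);bx=np.array([-l[1],l[0]]);foot=v[:2]-.0195*l
print('l',l,'bx',bx,'foot',foot,'lying centre',foot-.085*l,'tab',foot-.085*l-.0495*bx)
K=at(ps[1],255,186,.06);print('knob',K,'dist from box axis',(K[:2]-foot)@bx, 'along -l',-(K[:2]-foot)@l)
o=get_obs();print('start',-(o['tcp_pos'][:2]-foot)@l,(o['tcp_pos'][:2]-foot)@bx)
for n,u,vv,z in(('petri',195,237,.016),('mailer',210,295,.015),('cover',234,280,.017),('tally',299,153,.03),('pink',323.5,157,.05),('shelf',400,192,.322)):
    X=at(ps[1],u,vv,z)[:2];print(n,X,'along -l',-(X-foot)@l,'bx',(X-foot)@bx)
E
```

```text
(260, 226, 39, 66)
(281, 182, 34, 40)
0.09566506343898973 [ 0.5849  0.0007 -0.7139] -40.90192720381364
l [ 0.7558 -0.6548] bx [0.6548 0.7558] foot [0.5701 0.0134] lying centre [0.5059 0.0691] tab [0.4735 0.0317]
knob [0.6395 0.1306 0.06  ] dist from box axis 0.1339737031732612 along -l 0.024333633161199124
start 0.6974482850083292 0.23289125333863694
petri [0.4803 0.3201] along -l 0.2687299578486123 bx 0.17296632193230527
mailer [0.301 0.263] along -l 0.36685395942693666 bx 0.012446697725055161
cover [0.3484 0.1901] along -l 0.28331074976322823 bx -0.011666878228145217
tally [ 0.7591 -0.0064] along -l -0.15582176770901626 bx 0.10871064606460949
pink [ 0.7404 -0.0842] along -l -0.19262330401649957 bx 0.037735582072167054
shelf [ 0.5681 -0.2467] along -l -0.16877439026007482 bx -0.1979621171034452
```

```bash
cat >> h.py <<'E'
l=np.array([.7558,-.6548]);bx=np.array([.6548,.7558]);foot=np.array([.5701,.0134])
def cmd(target,tool_y=None):
    o=get_obs();M=R.from_rotvec(o['orientation']).as_matrix();d=M.T@(np.array(target)-o['tcp_pos'])
    s='%.2f tcp %s shift/0.2 %s'%(o['clock'],np.round(o['tcp_pos'],4),np.round(d/.2,3))
    if tool_y is not None:
        a=np.arctan2(tool_y[1],tool_y[0])-np.arctan2(M[1,1],M[0,1]); a=(a+np.pi)%(2*np.pi)-np.pi; s+=' turn %.3f'%(-a/(np.pi/2))
    print(s,'F',np.round(o['contact_force'],2),'w %.3f'%o['grip_width'],'j',np.round(o['joints'],2))
E
echo ok
```

```text
ok
```

>>> {"api": "play_rows", "payload": {"commands": [[[-1, -0.93, -0.84, -0.25, 0.42], [-1, -0.93, -0.84, -0.25, 0.42], [-1, -0.93, -0.84, -0.25, 0.42], [-1, -0.93, -0.84, -0.25, 0.42], [-1, -0.93, -0.84, -0.25, 0.42], [-1, -0.93, -0.84, -0.25, 0.42], [-1, -0.93, -0.84, -0.25, 0.42], [-1, -0.93, -0.84, -0.25, 0.42], [-1, -0.93, -0.84, -0.25, 0.42]]]}}

```text
clock: 1.85
tcp_pos: [0.3246, 0.4319, 0.2568]
orientation: [-1.441, -2.791, -0.002]
contact_force: [-0.7, 0.3, 0.6]
grip_width: 0.0853
gripper_force: 0.0
```

Run:
```python
from h import *
cmd([.585,.0007,.25],l)
```

```text
1.85 tcp [0.3246 0.4319 0.2568] shift/0.2 [-2.512 -0.186  0.031] turn 0.847 F [-0.66  0.34  0.57] w 0.085 j [-1.23  0.21  0.22  1.83 -0.05  1.11 -0.37]
```

>>> {"api": "play_rows", "payload": {"commands": [[[-1, -1, -0.08, 0, 0.42], [-1, -1, -0.08, 0, 0.42], [-1, -1, -0.08, 0, 0.42], [-1, -1, -0.08, 0, 0.42], [-1, -1, -0.08, 0, 0.42], [-1, -1, -0.08, 0, 0.42], [-1, -1, -0.08, 0, 0.42], [-1, -1, -0.08, 0, 0.42]]]}}

```text
clock: 2.52
tcp_pos: [0.4267, 0.2612, 0.2561]
orientation: [-2.263, -2.179, 0.001]
contact_force: [-0.5, 0.5, -0.7]
grip_width: 0.0854
gripper_force: 0.0
```

Run:
```python
from h import *
cmd([.585,.0007,.25],l)
```

```text
2.52 tcp [0.4267 0.2612 0.2561] shift/0.2 [-1.272  0.84   0.03 ] turn 0.431 F [-0.52  0.47 -0.74] w 0.085 j [-1.05  0.14  0.42  1.93 -0.06  1.09 -0.64]
```

>>> {"api": "play_rows", "payload": {"commands": [[[-1, -1, 0.66, 0, 0.43], [-1, -1, 0.66, 0, 0.43], [-1, -1, 0.66, 0, 0.43], [-1, -1, 0.66, 0, 0.43], [-1, -1, 0.66, 0, 0.43], [-1, -1, 0.66, 0, 0.43], [-1, -1, 0.66, 0, 0.43], [-1, -1, 0.66, 0, 0.43], [-1, -1, 0.66, 0, 0.43]]]}}

```text
clock: 3.27
tcp_pos: [0.5507, 0.0565, 0.2558]
orientation: [-2.856, -1.307, 0.002]
contact_force: [0.4, 0.9, -0.8]
grip_width: 0.0856
gripper_force: 0.0
```

```bash
cat >> h.py <<'E'
def wproj(p,o,X):
    M=R.from_rotvec(o['orientation']).as_matrix();t=M.T@(np.array(X)-o['tcp_pos'])
    H=np.linalg.inv(p['hand_eye']);c=H[:3,:3]@t+H[:3,3];c=np.array([c[0],-c[1],-c[2]])
    f=210/np.tan(np.radians(p['fovy'])/2);th=np.arctan2(np.hypot(c[0],c[1]),c[2]);n=np.hypot(c[0],c[1])
    return np.array([p['cx']+f*th*c[0]/n,p['cy']+f*th*c[1]/n])
E
python3 - <<'E'
from h import *
cmd([.585,.0007,.25],l)
o=get_obs();p=viewer.grab_frame('wrist');print(p['fovy'],p['cx'],p['cy'],p['hand_eye'])
c=np.r_[foot+.0195*l,0]
P=[wproj(p,o,c+np.r_[i*.0195*l+j*.0475*bx,.17]) for i,j in((-1,-1),(-1,1),(1,1),(1,-1))];print(P)
im=p['pixels'][:,:,::-1].copy();cv2.polylines(im,[np.int32(np.round(P))],True,(0,255,0),1);cv2.imwrite('pics/w1.png',im)
E
```

```text
3.27 tcp [0.5507 0.0565 0.2558] shift/0.2 [-0.099  0.312  0.029] turn 0.001 F [ 0.36  0.92 -0.84] w 0.086 j [-0.75  0.26  0.66  1.82 -0.18  1.12 -0.74]
65.70646984690485 282.3666234705402 213.28566628462787 [[ 1.30337609e-03  9.65645870e-01  2.59858338e-01  6.40796293e-02]
 [ 9.99999148e-01 -1.24114430e-03 -4.03562609e-04 -1.91208989e-04]
 [-6.71768717e-05  2.59858642e-01 -9.65646665e-01 -1.67416569e-01]
 [ 0.00000000e+00  0.00000000e+00  0.00000000e+00  1.00000000e+00]]
[array([331.27004664, 282.97758304]), array([336.82713851, 174.66746687]), array([383.65172566, 175.6973451 ]), array([373.95695739, 281.77321658])]
```

View pics/w1.png

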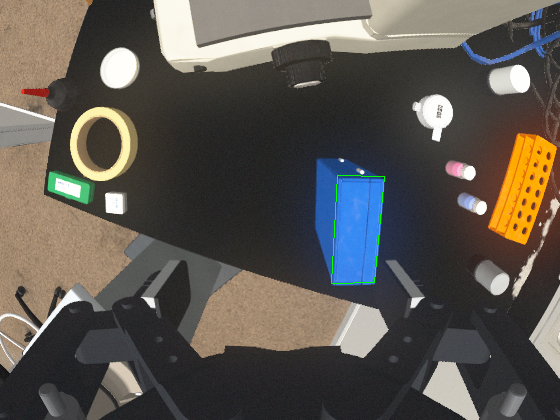

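The wrist picture shows the projected end-face outline matching the real one within about 2 px: corners near (333,283), (337,177), (383,177) and (375,283). The label is on the right side and the hinges are at the top. I'll straddle the top end loosely and tip it under control.

>>> {"api": "play_rows", "payload": {"commands": [[[-0.5, -0.1, 0.31, 0, 0], [-0.5, -0.1, 0.31, 0, 0], [-0.5, -0.1, 0.31, 0, 0], [-0.5, -0.1, 0.31, 0, 0], [-0.5, -0.1, 0.31, 0, 0], [-0.5, -0.1, 0.31, 0.2, 0], [-0.5, -0.1, 0.31, 0.35, 0], [-0.5, -0.1, 0.31, 0.5, 0], [-0.5, -0.1, 0.31, 0.65, 0], [-0.5, -0.1, 0.31, 0.65, 0], [-0.5, -0.1, 0.31, 0.65, 0]]]}}

```text
clock: 4.23
tcp_pos: [0.5831, -0.0003, 0.1257]
orientation: [-2.857, -1.303, 0.005]
contact_force: [0.3, -0.6, 0.6]
grip_width: 0.064
gripper_force: 0.0
```

Run:
```python
from h import *
cmd([.585,.0007,.125],l)
```

```text
4.23 tcp [ 5.831e-01 -3.000e-04  1.257e-01] shift/0.2 [0.01  0.004 0.004] turn -0.001 F [ 0.28 -0.62  0.63] w 0.064 j [-0.56  0.48  0.61  1.88 -0.34  0.89 -0.5 ]
```

>>> {"api": "play_rows", "payload": {"commands": [[[-0.5, 0, -0.05, 0, 0], [-0.5, 0, -0.08, 0, 0], [-0.5, 0, -0.11, 0, 0], [-0.5, 0, -0.14, 0, 0], [-0.5, 0, -0.17, 0, 0], [-0.5, 0, -0.2, 0, 0], [-0.5, 0, -0.23, 0, 0], [-0.5, 0, -0.26, 0, 0], [-0.5, 0, -0.29, 0, 0], [-0.5, 0, -0.32, 0, 0], [-0.5, 0, -0.34, 0, 0], [-0.5, 0, -0.34, 0, 0]]]}}

```text
clock: 5.23
tcp_pos: [0.5326, 0.0432, 0.1264]
orientation: [-2.859, -1.301, 0.001]
contact_force: [-0.2, -0.2, -0.7]
grip_width: 0.0641
gripper_force: 0.0
```

Run:
```python
from h import *
cmd([.585,.0007,.125],l)
a=viewer.grab_frame('scene')['pixels'][190:310,210:370];b=viewer.grab_frame('wrist')['pixels'][100:400,100:500]
c=np.hstack([cv2.resize(a,(400,300)),b]);cv2.imwrite('pics/tip1.png',c[:,:,::-1])
```

```text
5.23 tcp [0.5326 0.0432 0.1264] shift/0.2 [0.012 0.337 0.007] turn -0.002 F [-0.16 -0.18 -0.72] w 0.064 j [-0.69  0.39  0.62  2.   -0.31  0.84 -0.62]
```

View pics/tip1.png

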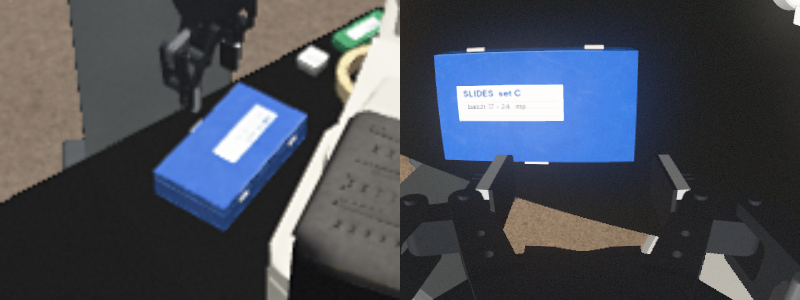

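The box has tipped and lies flat with the lid shut. The tab is at about (236,262) in the full wrist frame. I'll locate the lying box now.

```bash
cat >> h.py <<'E'
def fitlying(names=('wrist','top')):
    from scipy.optimize import minimize
    V=[];o=get_obs()
    for n in names:
        p=viewer.grab_frame(n);m=boxmask(p);im=np.zeros((420,560),np.uint8);cv2.fillConvexPoly(im,m,1)
        V.append((n,p,cv2.resize(im,None,fx=2,fy=2,interpolation=cv2.INTER_NEAREST)))
    def pr(n,p,X): return wproj(p,o,X) if n=='wrist' else proj(p,X)
    def pts(v):
        a=v[2];L=np.array([np.cos(a),np.sin(a),0]);B=np.array([-L[1],L[0],0])
        return [np.r_[v[0],v[1],0]+i*.085*L+j*.0475*B+[0,0,k] for i in(-1,1) for j in(-1,1) for k in(0,.0385)]
    def cost(v,S=None):
        e=[]
        for n,p,m in V:
            im=hullimg([pr(n,p,X) for X in pts(v)],2); e.append(1-(im&m).sum()/(im|m).sum())
        return sum(e)
    x0=np.r_[foot-.085*l,np.arctan2(l[1],l[0])]
    s=minimize(cost,x0,method='Nelder-Mead',options=dict(initial_simplex=[x0,x0+[.02,0,0],x0+[0,.02,0],x0+[0,0,.1]],xatol=1e-5,fatol=1e-5))
    v=s.x;L=np.array([np.cos(v[2]),np.sin(v[2])]);B=np.array([-L[1],L[0]])
    print('cost',s.fun,'centre',np.round(v,4),'L',np.round(L,4),'foot',v[:2]+.085*L,'shift',np.linalg.norm(v[:2]+.085*L-foot),'tab',v[:2]-.0495*B,'front face',v[:2]-.0475*B)
    return V,v,L,B
E
python3 - <<'E'
from h import *
np.set_printoptions(precision=4,suppress=True)
for n in(('wrist',),('wrist','top')):
    V,v,L,B=fitlying(n)
p=V[0][1];o=get_obs();q=viewer.trace(p,'lid_tab');print([(x['rect'],x['score']) for x in q[:2]])
for h in(.026,.035): print(wproj(p,o,np.r_[v[:2]-.051*B,h]))
print(wproj(p,o,np.r_[v[:2]-.051*B-.011*L,.03]),wproj(p,o,np.r_[v[:2]-.051*B+.011*L,.03]))
cv2.imwrite('pics/w2.png',cv2.resize(p['pixels'][240:300,190:290],None,fx=6,fy=6,interpolation=cv2.INTER_CUBIC)[:,:,::-1])
E
```

```text
cost 0.031024145636888822 centre [ 0.5023  0.0695 -0.7098] L [ 0.7585 -0.6517] foot [0.5667 0.0141] shift 0.0034504770431377438 tab [0.47  0.032] front face [0.4713 0.0335]Traceback (most recent call last):
  File "<stdin>", line 4, in <module>
  File "h.py", line 38, in fitlying
    p=viewer.grab_frame(n);m=boxmask(p);im=np.zeros((420,560),np.uint8);cv2.fillConvexPoly(im,m,1)
                                                                        ~~~~~~~~~~~~~~~~~~^^^^^^^^
cv2.error: OpenCV(4.12.0) /io/opencv/modules/imgproc/src/drawing.cpp:2404: error: (-215:Assertion failed) points.checkVector(2, CV_32S) >= 0 in function 'fillConvexPoly'
```

Run:
```python
from h import *
np.set_printoptions(precision=4,suppress=True)
V,v,L,B=fitlying(('wrist',))
p=V[0][1];o=get_obs();q=viewer.trace(p,'lid_tab');print([(x['rect'],x['score']) for x in q[:2]])
for s in(-.011,.011): print(wproj(p,o,np.r_[v[:2]-.051*B+s*L,.0305]),wproj(p,o,np.r_[v[:2]-.0475*B+s*L,.0305]))
g=p['pixels'][255:272,215:260];w=(g.min(2)>120);ys,xs=np.nonzero(w);print('white tab cols',xs.min()+215,xs.max()+215,'rows',ys.min()+255,ys.max()+255)
t=v[:2]-.0475*B; cmd(np.r_[t-.035*B,.1257],L); cmd(np.r_[t-.0115*B,.025],L)
```

```text
cost 0.03225595963111183 centre [ 0.5021  0.0697 -0.7089] L [ 0.7591 -0.651 ] foot [0.5666 0.0144] shift 0.003604009623170775 tab [0.4699 0.0322] front face [0.4712 0.0337]
[([133.0, 146.4, 334.7, 264.0], 0.93)]
[223.8726 261.2001] [223.5961 257.588 ]
[248.3367 261.3615] [248.1601 257.7249]
white tab cols 224 247 rows 261 263
5.78 tcp [0.5333 0.0424 0.1265] shift/0.2 [-0.412 -0.204  0.004] turn -0.006 F [-0.02 -0.51  0.61] w 0.064 j [-0.69  0.4   0.62  2.   -0.31  0.84 -0.62]
5.78 tcp [0.5333 0.0424 0.1265] shift/0.2 [-0.295 -0.205  0.507] turn -0.006 F [-0.02 -0.51  0.61] w 0.064 j [-0.69  0.4   0.62  2.   -0.31  0.84 -0.62]
```

>>> {"api": "play_rows", "payload": {"commands": [[[0, -0.41, -0.2, 0, 0], [0, -0.41, -0.2, 0, 0], [0, -0.41, -0.2, 0, 0], [0, -0.41, -0.2, 0, 0], [0, -0.41, -0.2, 0.2, 0], [0, -0.41, -0.2, 0.4, 0], [0, -0.41, -0.2, 0.51, 0], [0, -0.41, -0.2, 0.51, 0], [0, -0.41, -0.2, 0.51, 0]]]}}

```text
clock: 6.53
tcp_pos: [0.4493, 0.0068, 0.0241]
orientation: [2.86, 1.299, -0.003]
contact_force: [0.1, -0.7, 0.6]
grip_width: 0.0427
gripper_force: 0.0
```

Run:
```python
from h import *
L=np.array([.7591,-.651]);B=np.array([.651,.7591]);t=np.array([.4712,.0337])
cmd(np.r_[t-.0115*B,.025],L)
p=viewer.grab_frame('wrist');save(p,'w3')
```

```text
6.53 tcp [0.4493 0.0068 0.0241] shift/0.2 [ 0.116 -0.006 -0.005] turn -0.006 F [ 0.1  -0.69  0.61] w 0.043 j [-0.58  0.45  0.52  2.25 -0.44  0.54 -0.44]
```

View pics/w3.png

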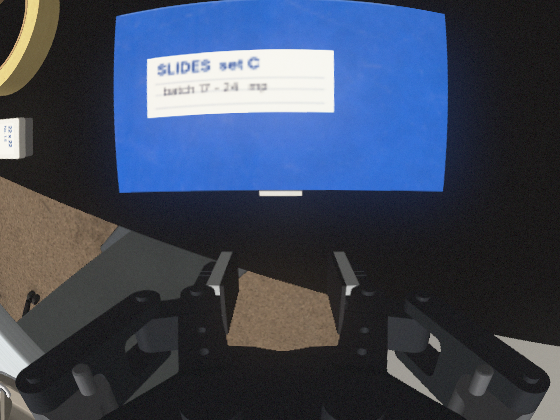

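The tab is centred between the fingers at (281,193), and the front wall is ahead. Next I'll close in on it and feel for contact.

>>> {"api": "play_rows", "payload": {"commands": [[[0, 0.08, 0, 0, 0], [0, 0.1, 0, 0, 0], [0, 0.11, 0, 0, 0], [0, 0.115, 0, 0, 0], [0, 0.115, 0, 0, 0]]]}}

```text
clock: 7.0
tcp_pos: [0.4648, 0.0249, 0.025]
orientation: [2.86, 1.301, 0.002]
contact_force: [-0.2, 0.2, -0.6]
grip_width: 0.0425
gripper_force: 0.0
```

Run:
```python
from h import *
L=np.array([.7591,-.651]);B=np.array([.651,.7591]);t=np.array([.4712,.0337])
cmd(np.r_[t-.0115*B,.025],L)
p=viewer.grab_frame('wrist');cv2.imwrite('pics/w4.png',cv2.resize(p['pixels'][150:300,180:380],None,fx=4,fy=4,interpolation=cv2.INTER_CUBIC)[:,:,::-1])
```

```text
7.00 tcp [0.4648 0.0249 0.025 ] shift/0.2 [-0.003 -0.005  0.   ] turn -0.005 F [-0.18  0.2  -0.61] w 0.043 j [-0.61  0.47  0.52  2.21 -0.44  0.56 -0.47]
```

View pics/w4.png

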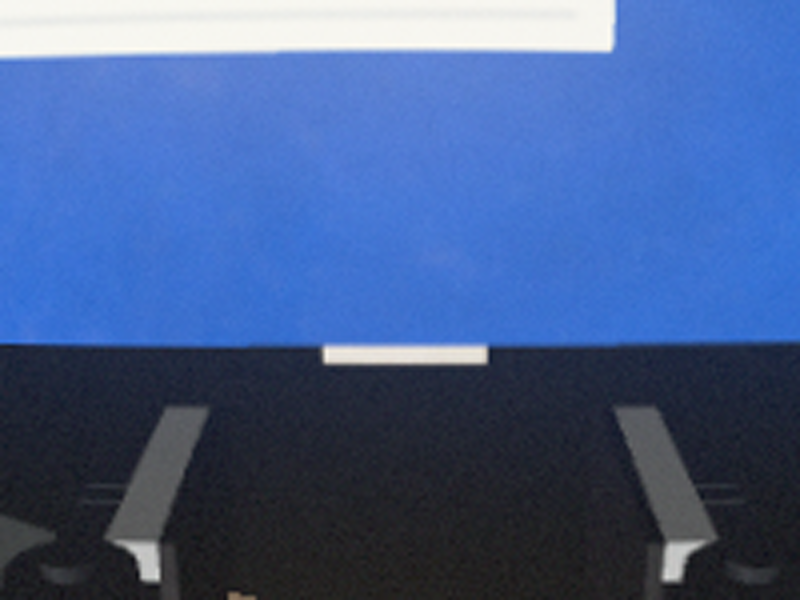

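Run:
```python
from h import *
L=np.array([.7591,-.651]);B=np.array([.651,.7591]);t=np.array([.4712,.0337])
o=get_obs();p=viewer.grab_frame('wrist')
z=lambda q:np.round((q-[180,150])*4)
M=R.from_rotvec(o['orientation']).as_matrix()
for x in(0,.011):
  for zz in(0,-.005,-.013,-.02): print('pad',x,zz,z(wproj(p,o,o['tcp_pos']+M@[x,.0213,zz])))
for d in(0,.0035): print('tab',d,z(wproj(p,o,np.r_[t-d*B,.035])),z(wproj(p,o,np.r_[t-d*B,.026])))
print(z(wproj(p,o,np.r_[t,.0385])))
```

```text
pad 0 0 [564. 386.]
pad 0 -0.005 [568. 399.]
pad 0 -0.013 [575. 422.]
pad 0 -0.02 [582. 444.]
pad 0.011 0 [567. 310.]
pad 0.011 -0.005 [572. 322.]
pad 0.011 -0.013 [579. 342.]
pad 0.011 -0.02 [586. 360.]
tab 0 [403. 332.] [403. 311.]
tab 0.0035 [403. 358.] [404. 335.]
[403. 341.]
```

>>> {"api": "play_rows", "payload": {"commands": [[[0.6, 0, 0, 0, 0], [0.6, 0, 0, 0, 0], [0.6, 0, 0, 0, 0], [0.6, 0, 0, 0, 0], [0.6, 0, 0, 0, 0]]], "grip_force": 20}}

```text
clock: 7.52
tcp_pos: [0.4643, 0.0243, 0.0245]
orientation: [-2.86, -1.299, 0.0]
contact_force: [0.1, 0.6, 0.1]
grip_width: 0.0171
gripper_force: 0.0
```

>>> {"api": "play_rows", "payload": {"commands": [[[0.25, 0, 0, 0, 0], [0.25, 0, 0, 0, 0], [0.25, 0, 0, 0, 0], [0.25, 0.008, 0, 0, 0], [0.25, 0.016, 0, 0, 0], [0.25, 0.016, 0, 0, 0]]]}}

```text
clock: 8.02
tcp_pos: [0.4668, 0.0272, 0.0245]
orientation: [-2.86, -1.3, -0.001]
contact_force: [0.5, 0.5, 0.4]
grip_width: 0.0322
gripper_force: 0.0
```

Run:
```python
from h import *
L=np.array([.7591,-.651]);B=np.array([.651,.7591]);t=np.array([.4712,.0337])
cmd(np.r_[t-.0115*B,.025],L)
p=viewer.grab_frame('wrist');g=cv2.resize(p['pixels'][150:300,180:380],None,fx=4,fy=4,interpolation=cv2.INTER_CUBIC)
g=(255*(g/255.)**.4).astype(np.uint8);cv2.imwrite('pics/w5.png',g[:,:,::-1])
```

```text
8.02 tcp [0.4668 0.0272 0.0245] shift/0.2 [-0.019 -0.004 -0.002] turn -0.006 F [0.49 0.47 0.38] w 0.032 j [-0.62  0.47  0.52  2.21 -0.44  0.56 -0.48]
```

View pics/w5.png

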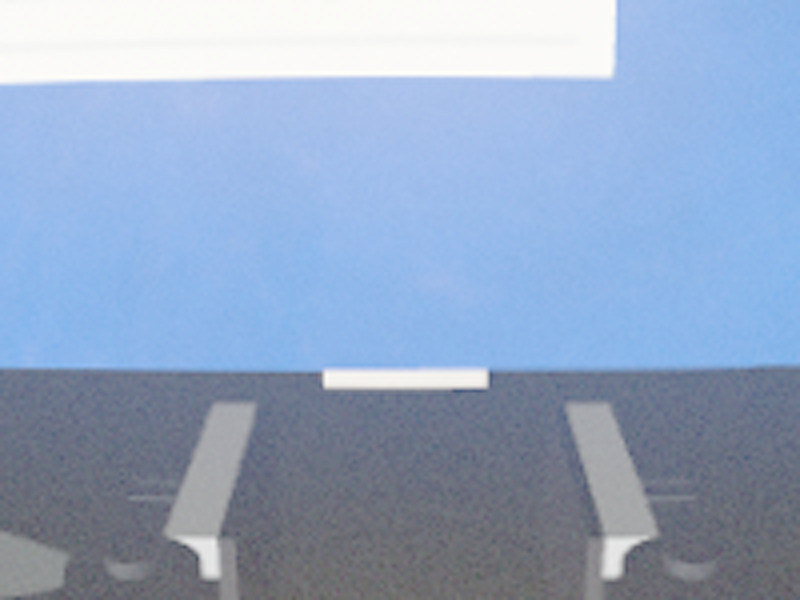

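Run:
```python
from h import *
p=viewer.grab_frame('scene')
for dz in(0,.013,.04):
  for s in(-1,1):
    X=np.array([.5333,.0424,.1265+dz])+np.r_[s*l*.032,0]
    print(dz,s,np.round((proj(p,X)-[210,190])*2.5))
```

```text
0 -1 [224.  90.]
0 1 [190. 126.]
0.013 -1 [224.  81.]
0.013 1 [190. 117.]
0.04 -1 [225.  63.]
0.04 1 [189.  98.]
```

Run:
```python
from h import *
from scipy.optimize import fsolve
o=get_obs();p=viewer.grab_frame('wrist')
M=R.from_rotvec(o['orientation']).as_matrix()
for y,u,v in((.0161,566,403),(-.0161,256,403)):
    f=lambda q:(wproj(p,o,o['tcp_pos']+M@[q[0],y,q[1]])-[180,150])*4-[u,v]
    print(fsolve(f,[.011,-.02]))
# where is front wall / tab edge in tool frame from the picture (heights known)
for h,v in((.0385,369),(.035,388)):
    f=lambda q:[((wproj(p,o,o['tcp_pos']+M@[q[0],0,o['tcp_pos'][2]-h])-[180,150])*4)[1]-v]
    print(h,fsolve(f,[.012]))
```

```text
[ 0.01443457 -0.04258003]
[ 0.01408085 -0.04178633]
0.0385 [0.0077419]
0.035 [0.00384134]
```

The gamma-lifted picture shows the fingertips ending at (232,403) and (590,403), and the tab at (323–489, 369–388). Geometry puts the visible tips about 35–40 mm above the reported TCP, so they are still above the lid. I'll back off and go down carefully.

>>> {"api": "play_rows", "payload": {"commands": [[[0.25, -0.05, 0, 0, 0], [0.25, -0.05, 0, 0, 0], [0.25, -0.05, 0.04, 0, 0], [0.25, -0.05, 0.08, 0, 0], [0.25, -0.05, 0.1, 0, 0], [0.25, -0.05, 0.1, 0, 0]]]}}

```text
clock: 8.67
tcp_pos: [0.4765, 0.005, 0.0247]
orientation: [2.86, 1.297, 0.002]
contact_force: [0.1, 0.3, -0.1]
grip_width: 0.0322
gripper_force: 0.0
```

I put the descent in the y column by mistake: the arm made a 20 mm sideways move in free air and touched nothing. Correcting it now.

>>> {"api": "play_rows", "payload": {"commands": [[[0.25, 0, -0.1, 0, 0], [0.25, 0, -0.1, 0, 0], [0.25, 0, -0.1, 0.03, 0], [0.25, 0, -0.1, 0.06, 0], [0.25, 0, -0.1, 0.09, 0], [0.25, 0, -0.1, 0.09, 0], [0.25, 0, -0.1, 0.09, 0]]]}}

```text
clock: 9.25
tcp_pos: [0.4597, 0.0188, 0.0059]
orientation: [2.861, 1.298, -0.002]
contact_force: [-0.3, -0.4, -0.5]
grip_width: 0.0322
gripper_force: 0.0
```

Run:
```python
from h import *
L=np.array([.7591,-.651]);B=np.array([.651,.7591]);t=np.array([.4712,.0337])
cmd(np.r_[t-.0115*B,.025],L)
for n in('wrist','scene'):
    p=viewer.grab_frame(n); g=p['pixels'][150:300,180:380] if n=='wrist' else p['pixels'][200:275,250:350]
    g=cv2.resize(g,(400,300),interpolation=cv2.INTER_CUBIC);g=(255*(g/255.)**.5).astype(np.uint8)
    im=g if n=='wrist' else np.hstack([im,g])
    if n=='scene':
        T=get_obs()['tcp_pos']
        for dz in(0,.04): print(dz,[np.round((proj(p,T+np.r_[s*l*.016,dz])-[250,200])*4) for s in(-1,1)])
cv2.imwrite('pics/w6.png',im[:,:,::-1])
```

```text
9.25 tcp [0.4597 0.0188 0.0059] shift/0.2 [ 0.036 -0.005 -0.095] turn -0.006 F [-0.33 -0.42 -0.48] w 0.032 j [-0.57  0.5   0.49  2.23 -0.47  0.51 -0.43]
0 [array([143., 164.]), array([117., 191.])]
0.04 [array([142., 126.]), array([116., 153.])]
```

View pics/w6.png

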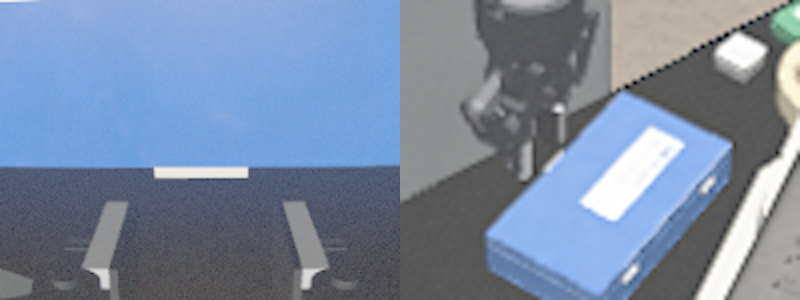

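Now I'll advance with the tips at tab height, then close and see whether the fingers stop at 22 mm.

>>> {"api": "play_rows", "payload": {"commands": [[[0.25, 0, 0, -0.06, 0], [0.25, 0.02, 0, -0.06, 0], [0.25, 0.035, 0, -0.06, 0], [0.25, 0.045, 0, -0.06, 0], [0.25, 0.045, 0, -0.06, 0], [0.6, 0.045, 0, -0.06, 0], [0.6, 0.045, 0, -0.06, 0], [0.6, 0.045, 0, -0.06, 0], [0.6, 0.045, 0, -0.06, 0]]]}}

```text
clock: 10.1
tcp_pos: [0.4656, 0.0259, 0.0184]
orientation: [-2.86, -1.299, 0.0]
contact_force: [0.1, 0.1, 0.1]
grip_width: 0.0171
gripper_force: 0.0
```

Run:
```python
from h import *
L=np.array([.7591,-.651]);B=np.array([.651,.7591]);t=np.array([.4712,.0337])
cmd(np.r_[t-.0115*B,.025],L)
p=viewer.grab_frame('wrist')
g=p['pixels'][225:260,250:320]; w=g.min(2)>130
ys,xs=np.nonzero(w);print('tab px',xs.min()+250,xs.max()+250,ys.min()+225,ys.max()+225)
print(p['pixels'][225:262:2,281].tolist())
```

```text
10.10 tcp [0.4656 0.0259 0.0184] shift/0.2 [-0.01  -0.004 -0.033] turn -0.006 F [0.15 0.07 0.06] w 0.017 j [-0.61  0.48  0.51  2.21 -0.45  0.55 -0.47]
tab px 260 302 243 247
[[59, 109, 200], [62, 109, 201], [62, 110, 200], [57, 109, 200], [60, 108, 201], [58, 109, 199], [62, 109, 201], [59, 109, 199], [55, 107, 200], [144, 157, 207], [225, 220, 214], [200, 194, 184], [32, 40, 58], [25, 36, 55], [32, 36, 57], [25, 36, 54], [33, 35, 49], [34, 37, 51], [27, 33, 49]]
```

>>> {"api": "play_rows", "payload": {"commands": [[[0.6, 0.015, 0, 0, 0], [0.6, 0.03, 0, 0, 0], [0.6, 0.045, 0, 0, 0], [0.6, 0.05, 0, 0, 0], [0.6, 0.05, 0, 0, 0]]]}}

```text
clock: 10.57
tcp_pos: [0.4727, 0.0341, 0.0185]
orientation: [2.86, 1.3, 0.0]
contact_force: [-0.2, 0.9, 0.1]
grip_width: 0.0176
gripper_force: 0.0
```

Run:
```python
from h import *
L=np.array([.7591,-.651]);B=np.array([.651,.7591]);t=np.array([.4712,.0337])
cmd(np.r_[t-.0115*B,.025],L)
p=viewer.grab_frame('wrist')
g=p['pixels'][225:290,255:310]; w=g.min(2)>150
ys,xs=np.nonzero(w);print('tab px',xs.min()+255,xs.max()+255,ys.min()+225,ys.max()+225)
o=get_obs()
for d in(0,.0035): print(wproj(p,o,np.r_[t-d*B,.035]))
save(p,'w7')
```

```text
10.57 tcp [0.4727 0.0341 0.0185] shift/0.2 [-0.064 -0.004 -0.033] turn -0.005 F [-0.18  0.93  0.12] w 0.018 j [-0.62  0.49  0.51  2.2  -0.46  0.55 -0.48]
tab px 265 300 264 266
[280.75934914 260.07427653]
[280.82177588 266.38267139]
```

View pics/w7.png

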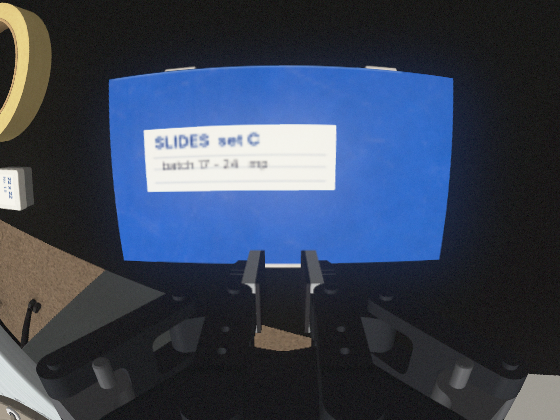

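The fingertips at (255,250) and (310,250) now occlude the lid's front edge and the box hasn't moved, so they hang above the lid. I'll touch down on the lid to measure the true tip height.

>>> {"api": "play_rows", "payload": {"commands": [[[0.6, 0, 0, 0.01, 0], [0.6, 0, 0, 0.02, 0], [0.6, 0, 0, 0.03, 0], [0.6, 0, 0, 0.03, 0]]]}}

```text
clock: 10.95
tcp_pos: [0.4724, 0.0335, 0.0135]
orientation: [-2.859, -1.298, -0.0]
contact_force: [-5.9, -0.4, 22.6]
grip_width: 0.0172
gripper_force: 11.5
```

Contact on the lid came at TCP z ≈ 0.015, so the real tips are about 24 mm above the TCP. I'll lift, back off, descend in front and re-approach at tab height.

>>> {"api": "play_rows", "payload": {"commands": [[[0.6, 0, 0, -0.06, 0], [0.25, -0.08, 0, -0.06, 0], [0.25, -0.08, 0, -0.06, 0], [0.25, -0.08, 0, 0, 0], [0.25, -0.08, 0, 0.045, 0], [0.25, -0.08, 0, 0.045, 0], [0.25, -0.06, 0, 0.045, 0], [0.25, -0.05, 0, 0.045, 0], [0.25, -0.045, 0, 0.045, 0], [0.25, -0.045, 0, 0.045, 0]]]}}

```text
clock: 11.78
tcp_pos: [0.4666, 0.0271, 0.0036]
orientation: [2.86, 1.3, 0.0]
contact_force: [-0.9, -0.5, 0.6]
grip_width: 0.0319
gripper_force: 0.2
```

>>> {"api": "play_rows", "payload": {"commands": [[[0.6, 0, 0, 0, 0], [0.6, 0, 0, 0, 0], [0.6, 0, 0, 0, 0], [0.6, 0, 0, 0, 0]]], "grip_force": 20}}

```text
clock: 12.12
tcp_pos: [0.4667, 0.027, 0.0037]
orientation: [-2.86, -1.3, -0.001]
contact_force: [-0.4, -0.1, 2.6]
grip_width: 0.0197
gripper_force: 19.7
```

Run:
```python
from h import *
L=np.array([.7591,-.651]);B=np.array([.651,.7591]);t=np.array([.4712,.0337])
cmd(np.r_[t-.0115*B,.025],L)
p=viewer.grab_frame('wrist')
g=p['pixels'][225:290,255:310]; w=g.min(2)>150
ys,xs=np.nonzero(w);print('tab px',xs.min()+255,xs.max()+255,ys.min()+225,ys.max()+225)
o=get_obs();print(o['gripper_force'])
for d in(0,.0035): print(wproj(p,o,np.r_[t-d*B,.035]))
```

```text
12.12 tcp [0.4667 0.027  0.0037] shift/0.2 [-0.017 -0.004 -0.106] turn -0.006 F [-0.44 -0.06  2.57] w 0.020 j [-0.58  0.51  0.48  2.22 -0.48  0.51 -0.44]
tab px 261 304 254 258
19.705907038351143
[280.46396559 254.73930435]
[280.53856863 261.82569406]
```

The tab is pinched: 19.7 N, with the opening held at about 20 mm. Next I'll lift along the lid's arc.

>>> {"api": "play_rows", "payload": {"commands": [[[0.6, 0.002, 0, -0.025, 0], [0.6, 0.005, 0, -0.05, 0], [0.6, 0.009, 0, -0.073, 0], [0.6, 0.014, 0, -0.097, 0], [0.6, 0.02, 0, -0.12, 0], [0.6, 0.028, 0, -0.144, 0], [0.6, 0.037, 0, -0.167, 0], [0.6, 0.047, 0, -0.189, 0], [0.6, 0.058, 0, -0.211, 0], [0.6, 0.07, 0, -0.232, 0]]]}}

```text
clock: 13.0
tcp_pos: [0.4757, 0.0375, 0.0503]
orientation: [-2.86, -1.299, 0.0]
contact_force: [0.0, 0.5, -2.2]
grip_width: 0.0201
gripper_force: 20.1
```

>>> {"api": "play_rows", "payload": {"commands": [[[0.6, 0.013, 0, -0.02, 0], [0.6, 0.027, 0, -0.041, 0], [0.6, 0.042, 0, -0.06, 0], [0.6, 0.058, 0, -0.079, 0], [0.6, 0.075, 0, -0.096, 0], [0.6, 0.093, 0, -0.113, 0], [0.6, 0.112, 0, -0.129, 0], [0.6, 0.131, 0, -0.144, 0], [0.6, 0.151, 0, -0.158, 0], [0.6, 0.172, 0, -0.171, 0]]]}}

```text
clock: 13.83
tcp_pos: [0.4982, 0.0634, 0.0843]
orientation: [-2.86, -1.299, 0.001]
contact_force: [-1.4, 0.1, -1.1]
grip_width: 0.0198
gripper_force: 21.6
```

>>> {"api": "play_rows", "payload": {"commands": [[[0.6, 0.022, 0, -0.012, 0], [0.6, 0.044, 0, -0.023, 0], [0.6, 0.066, 0, -0.033, 0], [0.6, 0.089, 0, -0.041, 0], [0.6, 0.112, 0, -0.048, 0], [0.6, 0.136, 0, -0.055, 0], [0.6, 0.16, 0, -0.06, 0], [0.6, 0.185, 0, -0.064, 0]]]}}

```text
clock: 14.5
tcp_pos: [0.5229, 0.0918, 0.0973]
orientation: [-2.86, -1.299, -0.0]
contact_force: [-3.7, 0.8, 5.5]
grip_width: 0.0198
gripper_force: 25.5
```

Run:
```python
from h import *
L=np.array([.7591,-.651]);t=np.array([.4712,.0337])
cmd(np.r_[t,.1],L)
ims=[]
for n,s in(('scene',np.s_[190:295,240:380]),('wrist',np.s_[100:400,80:480])):
    p=viewer.grab_frame(n);save(p,'open_'+n);ims.append(cv2.resize(p['pixels'][s],(400,300),interpolation=cv2.INTER_CUBIC))
cv2.imwrite('pics/o1.png',np.hstack(ims)[:,:,::-1])
```

```text
14.50 tcp [0.5229 0.0918 0.0973] shift/0.2 [-0.389 -0.004 -0.014] turn -0.006 F [-3.65  0.78  5.49] w 0.020 j [-0.77  0.44  0.61  2.03 -0.35  0.78 -0.67]
```

View pics/o1.png

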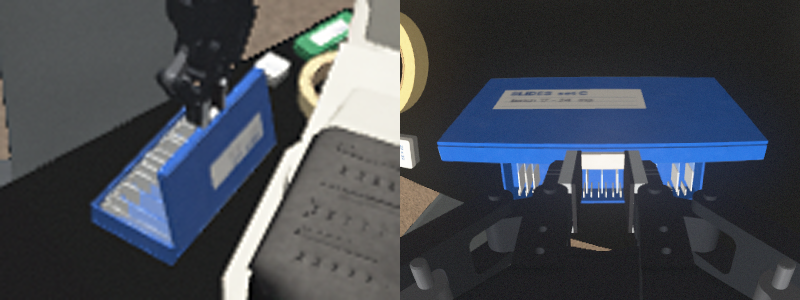

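The two-view picture shows the lid up at roughly 1.3 rad, with the pinched tab at (205,115) in the left half and slides in the base. I'll continue the arc past vertical and then let go.

>>> {"api": "play_rows", "payload": {"commands": [[[0.6, 0.025, 0, -0.008, 0], [0.6, 0.049, 0, -0.01, 0], [0.6, 0.074, 0, -0.01, 0], [0.6, 0.098, 0, -0.009, 0], [0.6, 0.123, 0, -0.006, 0], [0.6, 0.147, 0, -0.002, 0], [0.6, 0.17, 0, 0.003, 0], [0.6, 0.19, 0, 0.008, 0]]]}}

```text
clock: 15.27
tcp_pos: [0.5499, 0.1223, 0.0976]
orientation: [-2.858, -1.3, -0.007]
contact_force: [-5.5, 3.6, 22.8]
grip_width: 0.02
gripper_force: 36.4
```

>>> {"api": "play_rows", "payload": {"commands": [[[0.6, 0, 0, -0.015, 0], [0.2, 0, 0, -0.015, 0], [0.2, 0, 0, -0.015, 0], [0.2, 0, 0, -0.1, 0], [0.2, 0, 0, -0.25, 0], [0.2, -0.3, 0, -0.35, 0], [0.2, -0.5, 0, -0.35, 0], [0.2, -0.5, 0, -0.35, 0], [0.2, -0.5, 0, -0.35, 0], [0.2, -0.5, 0, -0.35, 0]]]}}

```text
clock: 16.1
tcp_pos: [0.4815, 0.0438, 0.1655]
orientation: [-2.861, -1.296, -0.002]
contact_force: [-0.0, 0.3, -0.8]
grip_width: 0.0344
gripper_force: 0.0
```

```bash
cat > lid.py <<'E'
from h import *
from scipy.optimize import minimize
L=np.array([.7591,-.651,0]);B=np.array([.651,.7591,0]);c=np.array([.5021,.0697,0])
o=get_obs();print(o['clock'],o['tcp_pos'],o['contact_force'])
H=c+.0485*B+[0,0,.0265]
res=[]
p=viewer.grab_frame('wrist');save(p,'lid%d'%int(o['clock']*10))
h=cv2.cvtColor(p['pixels'],cv2.COLOR_RGB2HSV)
m=((h[...,0]>100)&(h[...,0]<125)&(h[...,1]>120)&(h[...,2]>50)).astype(np.uint8)
m=cv2.resize(m,None,fx=2,fy=2,interpolation=cv2.INTER_NEAREST)
def lidpts(f):
    e=-B*np.cos(f)+np.array([0,0,np.sin(f)]);n=B*np.sin(f)+np.array([0,0,np.cos(f)])
    return [H+s*.085*L+r_*e+k*n for s in(-1,1) for r_ in(.0,.096) for k in(0,.012)]
def base(): return [c+i*.085*L+j*.0475*B+[0,0,k] for i in(-1,1) for j in(-1,1) for k in(0,.026)]
for f in np.arange(0,2.0,.1):
    im=hullimg([wproj(p,o,X) for X in lidpts(f)],2)|hullimg([wproj(p,o,X) for X in base()],2)
    print(round(f,2),round((im&m).sum()/(im|m).sum(),3),end='; ')
print([np.round(wproj(p,o,H+s*.085*L+.096*(-B*np.cos(f)+np.array([0,0,np.sin(f)])))) for f in(1.3,1.6,1.9) for s in(-1,1)])
ys,xs=np.nonzero(m);print('blue bbox',xs.min()/2,xs.max()/2,ys.min()/2,ys.max()/2)
E
python3 lid.py
```

```text
16.1 [0.48151853 0.04376593 0.16552082] [-0.0409471   0.31995647 -0.79801526]
0.0 0.325; 0.1 0.324; 0.2 0.326; 0.3 0.329; 0.4 0.333; 0.5 0.337; 0.6 0.338; 0.7 0.339; 0.8 0.341; 0.9 0.342; 1.0 0.345; 1.1 0.348; 1.2 0.351; 1.3 0.354; 1.4 0.359; 1.5 0.365; 1.6 0.412; 1.7 0.512; 1.8 0.603; 1.9 0.641; [array([156., 145.]), array([404., 143.]), array([153., 104.]), array([407., 101.]), array([155.,  65.]), array([403.,  62.])]
blue bbox 155.0 559.5 0.0 190.5
```

```bash
cat > lid2.py <<'E'
from h import *
L=np.array([.7591,-.651,0]);B=np.array([.651,.7591,0]);c=np.array([.5021,.0697,0]);H=c+.0485*B+[0,0,.0265]
o=get_obs();print(o['clock'],o['contact_force'])
p=viewer.grab_frame('wrist');h=cv2.cvtColor(p['pixels'],cv2.COLOR_RGB2HSV)
m=((h[...,0]>100)&(h[...,0]<125)&(h[...,1]>100)&(h[...,2]>40))
for s in(-.06,.06):
  print('pred outer/inner lid edge:',[(f,np.round([wproj(p,o,H+s*L+.096*(-B*np.cos(f)+np.array([0,0,np.sin(f)]))+k*(B*np.sin(f)+np.array([0,0,np.cos(f)]))) for k in(0,.012)]).tolist()) for f in(1.6,1.75,1.92)])
  u=int(round(wproj(p,o,H+s*L+.096*(-B*np.cos(1.85)+np.array([0,0,np.sin(1.85)])))[0]))
  r_=np.nonzero(m[:,u])[0];print('col',u,'blue rows',r_.min(),r_.max(),[int(a) for a in r_[np.nonzero(np.diff(r_)>1)]])
E
python3 lid2.py
```

```text
16.15 [-0.36598177  0.94987044 -0.52109157]
pred outer/inner lid edge: [(1.6, [[188.0, 102.0], [188.0, 85.0]]), (1.75, [[188.0, 82.0], [189.0, 65.0]]), (1.92, [[190.0, 60.0], [192.0, 46.0]])]
col 189 blue rows 57 91 []
pred outer/inner lid edge: [(1.6, [[372.0, 101.0], [371.0, 83.0]]), (1.75, [[371.0, 80.0], [370.0, 63.0]]), (1.92, [[369.0, 58.0], [367.0, 44.0]])]
col 370 blue rows 54 189 []
```

>>> {"api": "play_rows", "payload": {"commands": [[[0.2, 0, 0, 0, 0], [0.2, 0, 0, 0, 0], [0.2, 0, 0, 0, 0], [0.2, 0, 0, 0, 0], [0.2, 0, 0, 0, 0], [0.2, 0, 0, 0, 0], [0.2, 0, 0, 0, 0], [0.2, 0, 0, 0, 0], [0.2, 0, 0, 0, 0], [0.2, 0, 0, 0, 0], [0.2, 0, 0, 0, 0], [0.2, 0, 0, 0, 0]]]}}

```text
clock: 17.2
tcp_pos: [0.4818, 0.0444, 0.1653]
orientation: [-2.86, -1.299, -0.0]
contact_force: [0.3, 0.4, 0.9]
grip_width: 0.0346
gripper_force: 0.0
```

```bash
python3 lid2.py
```

```text
17.2 [0.33166379 0.35152427 0.94247876]
pred outer/inner lid edge: [(1.6, [[188.0, 101.0], [188.0, 84.0]]), (1.75, [[189.0, 81.0], [189.0, 64.0]]), (1.92, [[190.0, 59.0], [192.0, 45.0]])]
col 189 blue rows 56 90 []
pred outer/inner lid edge: [(1.6, [[372.0, 100.0], [372.0, 82.0]]), (1.75, [[371.0, 79.0], [370.0, 62.0]]), (1.92, [[369.0, 57.0], [367.0, 43.0]])]
col 370 blue rows 54 188 []
```

Run:
```python
from h import *
L=np.array([.7591,-.651,0]);B=np.array([.651,.7591,0]);c=np.array([.5021,.0697,0]);H=c+.0485*B+[0,0,.0265]
o=get_obs();p=viewer.grab_frame('wrist')
h=cv2.cvtColor(p['pixels'],cv2.COLOR_RGB2HSV)
m=((h[...,0]>95)&(h[...,0]<130)&(h[...,1]>90)&(h[...,2]>30))
for s in(-.075,-.04,.04,.075):
    a=wproj(p,o,c-.0475*B+s*L+[0,0,.026]);b=wproj(p,o,c-.0475*B+s*L);u=int(round(a[0]))
    r_=np.nonzero(m[150:260,u])[0]+150;print(np.round(a),np.round(b),'blue',r_.min() if len(r_) else None,r_.max() if len(r_) else None)
a=wproj(p,o,c-.085*L-.0475*B+[0,0,.026]);b=wproj(p,o,c+.085*L-.0475*B+[0,0,.026]);r0=int(round(a[1]))
for r_ in(r0-4,r0-2,r0): q=np.nonzero(m[r_])[0];print('row',r_,'pred cols',a[0],b[0],'obs',q.min(),q[q<450].max())
# lid seen from the scene camera
q=viewer.grab_frame('scene');hh=cv2.cvtColor(q['pixels'],cv2.COLOR_RGB2HSV)
mm=((hh[...,0]>100)&(hh[...,0]<125)&(hh[...,1]>120)&(hh[...,2]>50)).astype(np.uint8);mm[:185]=0;mm[300:]=0;mm[:,:240]=0;mm[:,380:]=0
n,lab,st,_=cv2.connectedComponentsWithStats(mm);k=1+np.argmax(st[1:,4]);M1=cv2.resize((lab==k).astype(np.uint8),None,fx=4,fy=4,interpolation=cv2.INTER_NEAREST)
M1=hullimg(cv2.findNonZero((lab==k).astype(np.uint8))[:,0],4)
def pts(f,d):
    e=-B*np.cos(f)+np.array([0,0,np.sin(f)]);nn=B*np.sin(f)+np.array([0,0,np.cos(f)]);D=d[0]*B+d[1]*L
    return [H+D+i*.085*L+r_*e+k*nn for i in(-1,1) for r_ in(.0,.096) for k in(0,.012)]+[c+D+i*.085*L+j*.0475*B+[0,0,k] for i in(-1,1) for j in(-1,1) for k in(0,.026)]
from scipy.optimize import minimize
def cost(v): im=hullimg([proj(q,X) for X in pts(v[0],v[1:])],4);return 1-(im&M1).sum()/(im|M1).sum()
for f in(1.6,1.7,1.8,1.9): print(f,round(cost([f,0,0]),3),end=' ')
s=minimize(cost,[1.8,0,0],method='Nelder-Mead',options=dict(initial_simplex=[[1.8,0,0],[1.6,0,0],[1.8,.006,0],[1.8,0,.006]]));print(s.x,s.fun)
```

```text
[206. 211.] [211. 205.] blue 150 191
[241. 210.] [244. 204.] blue 150 189
[322. 210.] [319. 204.] blue 150 196
[357. 209.] [352. 203.] blue 151 189Traceback (most recent call last):
  File "<stdin>", line 10, in <module>
    return umr_minimum(a, axis, None, out, keepdims, initial, where)
ValueError: zero-size array to reduction operation minimum which has no identity
```

```bash
cat > fit3.py <<'E'
from h import *
from scipy.optimize import minimize
L=np.array([.7591,-.651,0]);B=np.array([.651,.7591,0]);c=np.array([.5021,.0697,0]);H=c+.0485*B+[0,0,.0265]
o=get_obs();V=[]
for n,roi in(('wrist',(0,200,130,430)),('scene',(185,300,240,380))):
    p=viewer.grab_frame(n);save(p,'f3_%s_%d'%(n,o['clock']*100));h=cv2.cvtColor(p['pixels'],cv2.COLOR_RGB2HSV)
    m=((h[...,0]>97)&(h[...,0]<128)&(h[...,1]>100)&(h[...,2]>40)).astype(np.uint8);k=np.zeros_like(m);k[roi[0]:roi[1],roi[2]:roi[3]]=1;m*=k
    _,lab,st,_=cv2.connectedComponentsWithStats(cv2.morphologyEx(m,cv2.MORPH_CLOSE,np.ones((5,5),np.uint8)));m=(lab==1+np.argmax(st[1:,4])).astype(np.uint8)
    V.append((n,p,hullimg(cv2.findNonZero(m)[:,0],2)));print(n,cv2.boundingRect(m))
def pts(v):
    f=v[0];e=-B*np.cos(f)+np.array([0,0,np.sin(f)]);nn=B*np.sin(f)+np.array([0,0,np.cos(f)]);D=v[1]*B+v[2]*L
    return [H+D+i*.085*L+r_*e+k*nn for i in(-1,1) for r_ in(.0,.096) for k in(0,.012)]+[c+D+i*.085*L+j*.0475*B+[0,0,k] for i in(-1,1) for j in(-1,1) for k in(0,.026)]
def cost(v,W=V):
    e=0
    for n,p,m in W:
        im=hullimg([wproj(p,o,X) if n=='wrist' else proj(p,X) for X in pts(v)],2);e+=1-(im&m).sum()/(im|m).sum()
    return e
for W in(V,V[:1],V[1:]):
    s=min((minimize(cost,[f,d,0],args=(W,),method='Nelder-Mead',options=dict(initial_simplex=[[f,d,0],[f+.2,d,0],[f,d+.01,0],[f,d,.006]])) for f in(1.5,1.8) for d in(0,.018)),key=lambda s:s.fun)
    print([w[0] for w in W],'phi %.3f dB %.4f dL %.4f cost %.3f'%(*s.x,s.fun))
E
python3 fit3.py
```

```text
wrist (155, 51, 255, 141)
scene (277, 218, 68, 69)
['wrist', 'scene'] phi 1.618 dB 0.0217 dL 0.0019 cost 0.064
['wrist'] phi 1.640 dB 0.0196 dL 0.0019 cost 0.026
['scene'] phi 1.602 dB 0.0229 dL 0.0018 cost 0.023
```

The fit puts the lid at about 1.62 rad; the box slid about 20 mm, which is within tolerance. I'll nudge the lid back gently with closed fingers until it drifts onto its stop by itself.

>>> {"api": "play_rows", "payload": {"commands": [[[1, 0, 0, 0.2, 0], [1, 0, 0, 0.42, 0], [1, 0.15, 0, 0.42, 0], [1, 0.3, 0, 0.42, 0], [1, 0.4, 0, 0.42, 0], [1, 0.44, 0, 0.42, 0], [1, 0.465, 0, 0.42, 0], [1, 0.485, 0, 0.42, 0], [1, 0.5, 0, 0.42, 0], [1, 0.515, 0, 0.42, 0], [1, 0.525, 0, 0.42, 0], [1, 0.53, 0, 0.42, 0]]]}}

```text
clock: 18.4
tcp_pos: [0.5515, 0.124, 0.0815]
orientation: [-2.86, -1.299, -0.0]
contact_force: [-0.8, -0.2, 0.5]
grip_width: -0.0002
gripper_force: 0.0
```

```bash
python3 fit3.py; python3 -c "
from h import *
cmd([.5,.07,.1],l)"
```

```text
wrist (361, 196, 3, 4)
scene (277, 221, 71, 66)
['wrist', 'scene'] phi 1.738 dB 0.0238 dL 0.0028 cost 1.033
['wrist'] phi 1.450 dB 0.0303 dL -0.0001 cost 1.000
['scene'] phi 1.738 dB 0.0238 dL 0.0028 cost 0.033
18.50 tcp [0.5515 0.1242 0.0814] shift/0.2 [-0.373 -0.016 -0.093] turn -0.003 F [-0.43 -0.08 -0.51] w -0.000 j [-0.79  0.51  0.6   1.96 -0.4   0.79 -0.68]
```

>>> {"api": "play_rows", "payload": {"commands": [[[1, 0, 0, 0, 0], [1, 0, 0, 0, 0], [1, 0, 0, 0, 0], [1, 0.015, 0, 0, 0], [1, 0.025, 0, 0, 0], [1, 0.025, 0, 0, 0], [1, -0.2, 0, 0, 0], [1, -0.4, 0, -0.2, 0], [1, -0.53, 0, -0.42, 0], [1, -0.53, 0, -0.42, 0], [1, -0.53, 0, -0.42, 0], [1, -0.53, 0, -0.42, 0]]]}}

```text
clock: 19.5
tcp_pos: [0.4825, 0.0445, 0.1664]
orientation: [-2.86, -1.298, -0.005]
contact_force: [0.4, 0.4, -0.1]
grip_width: 0.0001
gripper_force: 0.0
```

>>> {"api": "play_rows", "payload": {"commands": [[[1, 0, 0, 0, 0], [1, 0, 0, 0, 0], [1, 0, 0, 0, 0], [1, 0, 0, 0, 0], [1, 0, 0, 0, 0], [1, 0, 0, 0, 0], [1, 0, 0, 0, 0], [1, 0, 0, 0, 0], [1, 0, 0, 0, 0], [1, 0, 0, 0, 0], [1, 0, 0, 0, 0], [1, 0, 0, 0, 0]]]}}

```text
clock: 20.5
tcp_pos: [0.4818, 0.0444, 0.1653]
orientation: [-2.86, -1.299, -0.0]
contact_force: [1.1, -0.4, -0.4]
grip_width: -0.0001
gripper_force: 0.0
```

```bash
sed -i 's/(0,200,130,430)/(0,200,130,415)/' fit3.py; python3 fit3.py
```

```text
wrist (159, 13, 246, 180)
scene (277, 227, 73, 60)
['wrist', 'scene'] phi 1.966 dB 0.0219 dL 0.0018 cost 0.100
['wrist'] phi 2.004 dB 0.0193 dL 0.0028 cost 0.031
['scene'] phi 1.902 dB 0.0229 dL 0.0034 cost 0.063
```

```bash
python3 -c "
from h import *
print(r.hand_in())"
```

```text
the job is handed in; nothing more can be done
None
```

The box lies flat with its lid back on the stop, about 1.9 rad by camera fit. Its foot edge slid about 20 mm, under the 60 mm limit. I felt no contact with the small things but did not re-check them by camera. The job is handed in at about 21 s; no verdict came back.

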